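# Seal the lid of the craft-paint tub

## Robot

A 6-joint arm with a two-finger parallel gripper is mounted at the origin on the work surface. World frame = base frame: x ahead of the robot, y to its left, z up, the work surface at z = 0. Lengths are in m, angles in rad, forces in N, time in s.
With the tool pointing down it reaches from about 0.375 to 0.825 m from the base axis. Payload 5.5 kg.
Tool frame: the origin (TCP) lies midway between the tips of the shut fingers; the grasp point (between the pads) lies 19 mm behind it; z points along the fingers, y is the line along which they close (so a half turn about z gives the same grasp; the last joint's range is limited). The gripper opens to 85 mm and grips with 20 to 120 N. Pads are 22 mm wide; open, the fingers measure 114 mm over their backs; the gripper's body (76 mm by 85 mm) begins 54 mm behind the grasp point. The pads swing forward as they close: fully open they stand 13 mm farther back than shut.
Start: joints at [1.258, 0.314, -0.047, 1.21, 0, 1.571], TCP at [0.185, 0.571, 0.195] pointing down, gripper open.
Joint ranges: [-2.67, 2.67], [-0.69, 1.73], [-1.03, 1.25], [-2.08, 2.16], [-1.42, 1.45], [-3.14, 3.14]. Speed limits (rad/s): [2.39, 2.39, 3.01, 3.14, 3.14, 3.14].

## Interface

Orientations are given as a rotation vector (axis times angle).
In Python, from bench import env gives the robot as it stands. The module is installed in compiled form; this text tells all that it offers.
- The arm moves only by the tool drive_tool, never from a script. Its argument "steps" is a list of rows, each a list of 6 numbers: the shift along the tool's x, y, z in mm, then the turn, a rotation vector about the tool's x, y, z in degrees. In form: [[tx, ty, tz, rx, ry, rz], ...]. A call has 1 to 10 rows; each row shifts and turns the commanded pose from where the row before left it, along the tool's axes as they then stand; what a row does not reach is not made up. A row lasts 1/10 s, in which the tool goes at most 50 mm and 8.59 degrees, less where a joint would pass 70% of its speed; a pose out of reach is approached as far as the arm can. A call with a gripper value outside its range is refused whole. "hand" is the opening, from 0 (shut) to 1 (fully open), set as the call begins (left out, the last holds). The fingers move at their own pace and stop on an object; the grip force is fixed at half the most. Time passes only in rows, so rows that do not move let the fingers close. It gives the time, the measured TCP pose, the force, the opening and the grip force at its end, in the units of the state.
- env.read_state(): the state, without advancing time (a new reading comes with each control period).
- env.camera(name): name is "scene" or "side" or "wrist"; returns a dict with "frame" (384x512x3 uint8, red, green, blue), "z_map" (384x512 float32, m along the optical axis (not along the pixel's ray), 0 where there is no reading), "fx", "fy", "cx", "cy" (pixels), "R" (3x3) and "t" (3): a world point X has camera coordinates R X + t. Camera axes: x right, y down, z forward; pixel columns grow to the right and rows downward; lengths in m; the calibration is good to about 2 mm. A picture is of the moment at which its call begins.
- env.hand_in(): hands the job in; it is judged then, once.
Trained networks look in a picture, given as the dict that the camera call returned (one of the last four; its "shot" number tells which), for a name from the list of things; names that differ only in an ending like _2 or _b are one class to them, and where a whole thing is asked for, a point or a joint stands for the part that bears it (a point fixed in the world has none). Each returns a list of dicts, best first, with "score" (0 to 1); they miss things now and then, are a little off and sometimes report something else, mostly with a low value. They report only what shows in the picture. A call takes as long as a camera call.
- env.find_in(picture, label): "at" ([column, row] in pixels, amid what is visible of it).
- env.pinpoint(picture, label): "at" ([column, row] in pixels: a listed point, or the origin of a listed thing).
The state is a dict: "clock": time; "joint_pos": joint angles; "joint_velocities": joint speeds; "joint_torque": joint torques, N m; "position": TCP position; "eef_rot": TCP orientation; "ft_force": force on the tool from outside, world axes, zero at the start; "ft_torque": the same for the moment, N m; "gripper_width": opening from 0.0 (shut) to 1.0 (fully open); "grasp_force": force on a finger pad.
Only numpy, scipy, OpenCV 4.12 (cv2) and the standard library are available. Lean on these libraries where they do the work, as an engineer would, in place of code of your own. Each camera call takes 0.05 s, during which the arm holds its last target. There are 200 camera calls.

## Task

The lid of the long rectangular tub is only resting on its rubber gasket. Press it down from above corner by corner, one corner at a time and each one fully home before the next (any order), until the whole lid sits flat and sealed. The square tub beside it is already shut; do not knock over or shove the blue paint bottle standing by the long tub.

Things in the scene. Friction and masses are not known exactly. Their poses are not given: they have to be found in the camera images.
- lid: plum plastic lid of the long tub, 212 (x) by 152 (y) mm, rigid, loose, about 0.25 kg. Origin: centre of its flat top; x along the long side, z up. Its top is 103 mm above the table at the start, 95 mm sealed. Grey thumb pads (24 mm discs) at x +-87, y +-57 mm lie over the gasket cushions: press there, within 15 mm. Pressing one corner home rocks the lid: others rise, tops to 111 mm at most
- tub: long pale plastic tub under that lid, 200 (x) by 140 (y) mm, rim 90 mm above the table; fixed to the table. Origin: centre of its underside, axes as the lid's. The lid's 20 mm skirt reaches down around it and holds the lid sideways. Lid corners pressed home may lift off their cushions again until the last is home; the cushions stay down. The smaller square tub with a like lid is a bystander
- corner_pp (a joint): how far (m) the rubber gasket cushion under the lid's corner at lid x +87 mm, y +57 mm has been pushed down: 0 = standing 8 mm above the tub's rim (start), 0.008 = that corner is home; it stays where it is left (takes about 6 N to push, then a firm stop)
- corner_np (a joint): how far (m) the rubber gasket cushion under the lid's corner at lid x -87 mm, y +57 mm has been pushed down: 0 = standing 8 mm above the tub's rim (start), 0.008 = that corner is home; it stays where it is left (takes about 6 N to push, then a firm stop)
- corner_nn (a joint): how far (m) the rubber gasket cushion under the lid's corner at lid x -87 mm, y -57 mm has been pushed down: 0 = standing 8 mm above the tub's rim (start), 0.008 = that corner is home; it stays where it is left (takes about 6 N to push, then a firm stop)
- corner_pn (a joint): how far (m) the rubber gasket cushion under the lid's corner at lid x +87 mm, y -57 mm has been pushed down: 0 = standing 8 mm above the tub's rim (start), 0.008 = that corner is home; it stays where it is left (takes about 6 N to push, then a firm stop)
- paint_bottle: blue paint bottle, 38 mm across, 115 mm tall, loose, standing beyond the end of the long tub at the lid's +x side; origin at the centre of its base. Not to be knocked over or shoved

How it is judged:
On the way, in this order (a step that is already met when the one before it is completed fails the run):
1. one corner pressed home, the others still up (((value of joint corner_pp above 0.006 m and value of joint each of corner_np, corner_nn, corner_pn below 0.0045 m) or (value of joint each of corner_pp, corner_nn, corner_pn below 0.0045 m and value of joint corner_np above 0.006 m) or (value of joint each of corner_pp, corner_np, corner_pn below 0.0045 m and value of joint corner_nn above 0.006 m) or (value of joint each of corner_pp, corner_np, corner_nn below 0.0045 m and value of joint corner_pn above 0.006 m))), for 0.1 s.
2. two corners pressed home, the other two still up (((value of joint each of corner_pp, corner_np above 0.006 m and value of joint each of corner_nn, corner_pn below 0.0045 m) or (value of joint each of corner_pp, corner_nn above 0.006 m and value of joint each of corner_np, corner_pn below 0.0045 m) or (value of joint each of corner_pp, corner_pn above 0.006 m and value of joint each of corner_np, corner_nn below 0.0045 m) or (value of joint each of corner_pp, corner_pn below 0.0045 m and value of joint each of corner_np, corner_nn above 0.006 m) or (value of joint each of corner_pp, corner_nn below 0.0045 m and value of joint each of corner_np, corner_pn above 0.006 m) or (value of joint each of corner_pp, corner_np below 0.0045 m and value of joint each of corner_nn, corner_pn above 0.006 m))), for 0.1 s.
3. three corners pressed home, the other still up (((value of joint each of corner_pp, corner_np, corner_nn above 0.006 m and value of joint corner_pn below 0.0045 m) or (value of joint each of corner_pp, corner_np, corner_pn above 0.006 m and value of joint corner_nn below 0.0045 m) or (value of joint each of corner_pp, corner_nn, corner_pn above 0.006 m and value of joint corner_np below 0.0045 m) or (value of joint corner_pp below 0.0045 m and value of joint each of corner_np, corner_nn, corner_pn above 0.006 m))), for 0.1 s.
At the end, for the whole second after the job is handed in: all four corners pushed home (each gasket cushion down by more than 6 mm of its 8), the lid's top centre within 2.5 mm of its sealed height of 95 mm and level within 1.4 degrees, lid at rest (value of joint each of corner_pp, corner_np, corner_nn, corner_pn above 0.006 m and height (world z) of lid between 0.09 and 0.0975 m and angle between lid's own z axis and vertical below 0.025 rad and linear speed of lid below 0.02 m/s); the robot touches nothing.
It fails at once if the blue paint bottle is knocked over or shoved more than 30 mm (angle between paint_bottle's own z axis and vertical above 0.5 rad or distance of paint_bottle from where it was at the start of the episode above 0.03 m).
It also fails if it takes over 48 s, if anything falls off the work surface, if the arm or the gripper's body presses on something with over 40 N, if the wrist force passes 120 N, or if a joint passes its speed limit or range.

## Working session

There is one attempt and no reset: what is moved stays moved. The work goes in short steps, Python scripts to look and compute and a tool call to move; the robot and the scene stay as the last step left them, time stands still between calls to the robot, and variables do not carry over. Pictures are saved under pics/ and viewed, at most 10 in all, crops included, and the job is handed in when it is done.

Besides the shell and the picture viewer there is one more tool, called after ">>>" as name(argument=value, ...), one argument or row to a line, values as JSON. drive_tool: Moves the arm, as the interface text tells. Its arguments: {"type":"object","properties":{"steps":{"type":"array"},"hand":{"type":"number"}},"required":["steps"]}

```bash
mkdir -p pics; cat > h.py <<'E'
import numpy as np, cv2
from bench import env
def px2w(c,u,v,z=None):
    """world point of pixel: by depth map, or on plane z"""
    if z is None:
        d=float(np.median(c["z_map"][int(v)-1:int(v)+2,int(u)-1:int(u)+2]))
        p=np.array([(u-c["cx"])/c["fx"]*d,(v-c["cy"])/c["fy"]*d,d]); return c["R"].T@(p-c["t"])
    o=-c["R"].T@c["t"]; r=c["R"].T@np.array([(u-c["cx"])/c["fx"],(v-c["cy"])/c["fy"],1]); return o+r*(z-o[2])/r[2]
def save(c,n): cv2.imwrite("pics/"+n,c["frame"][:,:,::-1])
E
python3 - <<'E'
from h import *
s=env.read_state(); print(s["clock"],s["position"],s["eef_rot"],s["ft_force"])
ims=[]
for n in("scene","side"):
    c=env.camera(n); ims.append(c["frame"])
    print(n,-c["R"].T@c["t"])
    for l in("lid","tub","paint_bottle"):
        for f in(env.find_in,env.pinpoint):
            for r in f(c,l)[:2]: print(l,f.__name__,np.round(r["at"]),round(r["score"],2),px2w(c,*r["at"]).round(3))
    save(c,n+"1.png")
E
```

```text
0.0 [0.18444092 0.57028275 0.194628  ] [-4.89296098e-01 -3.10298972e+00  2.64835331e-03] [-0.2147016   0.54794841  0.20212767]
scene [ 0.9565007  -0.38682723  0.8012545 ]
lid call [180. 239.] 0.79 [ 0.541 -0.227  0.1  ]
lid call [182. 233.] 0.79 [ 0.531 -0.214  0.101]
tub call [186. 272.] 0.96 [ 0.603 -0.258  0.084]
tub call [252. 264.] 0.19 [ 0.673 -0.142  0.073]
paint_bottle call [253. 264.] 0.75 [ 0.676 -0.14   0.072]
paint_bottle call [251. 273.] 0.76 [ 0.675 -0.145  0.036]
side [ 0.10604277 -0.64534132  0.70393101]
lid call [300. 247.] 0.64 [ 0.505 -0.238  0.102]
lid call [301. 236.] 0.75 [ 0.53  -0.214  0.101]
tub call [286. 292.] 0.59 [ 0.445 -0.269  0.034]
paint_bottle call [322. 201.] 0.51 [ 0.663 -0.143  0.081]
```

View pics/scene1.png

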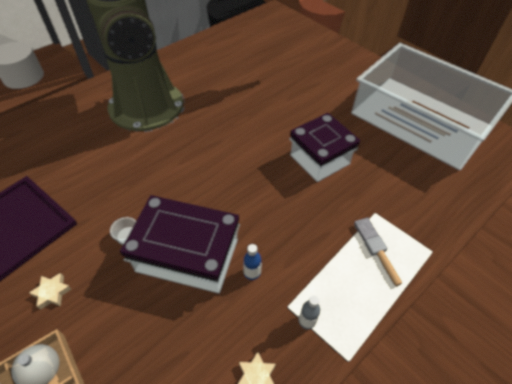

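View pics/side1.png

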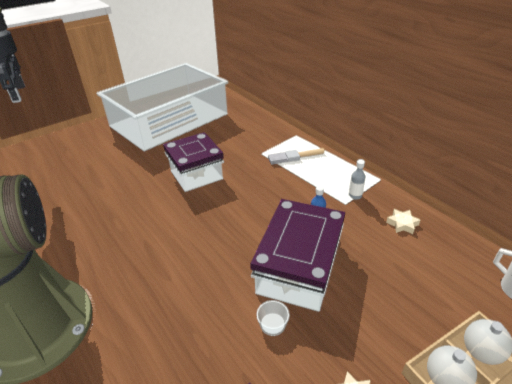

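The scene view shows the lid with grey pads near (154,202), (231,219), (211,265) and (129,249), and the blue bottle at (252,263). The side view shows the lid around (300,240), with the bottle behind it at (320,197).

```bash
python3 - <<'E'
from h import *
for n in("scene","side"):
    c=env.camera(n)
    v,u=np.mgrid[:384,:512]; d=c["z_map"]
    P=np.stack([(u-c["cx"])/c["fx"]*d,(v-c["cy"])/c["fy"]*d,d],-1)
    W=(P-c["t"])@c["R"]
    top=(abs(W[...,2]-.103)<.008)&(np.hypot(W[...,0]-.53,W[...,1]+.214)<.15)&(d>0)
    hsv=cv2.cvtColor(c["frame"],cv2.COLOR_RGB2HSV)
    print(n,"rect",cv2.minAreaRect((W[top][:,:2]*1000).astype(np.float32)), "z",np.median(W[top][:,2]))
    m=(top&(hsv[...,1]<70)&(hsv[...,2]>90)).astype(np.uint8)
    k,l,st,ce=cv2.connectedComponentsWithStats(m)
    for i in range(1,k):
        if st[i,4]>25: print(st[i,4],ce[i].round(1),px2w(c,*ce[i],.103).round(4),np.median(W[l==i],0).round(4))
s=env.read_state();from scipy.spatial.transform import Rotation as Ro
print(Ro.from_rotvec(s["eef_rot"]).as_matrix().round(3))
E
```

```text
scene rect ((545.5264892578125, -202.3746337890625), (260.2544860839844, 154.44061279296875), 33.735084533691406) z 0.10186411839947947
75 [154.1 202.2] [ 0.4236 -0.2156  0.103 ] [ 0.4227 -0.2155  0.1025]
80 [228. 219.] [ 0.5687 -0.1193  0.103 ] [ 0.5686 -0.119   0.1026]
93 [131.6 244.7] [ 0.4867 -0.31    0.103 ] [ 0.486  -0.3096  0.1025]
99 [210.7 264.4] [ 0.6314 -0.2145  0.103 ] [ 0.6308 -0.2144  0.1022]
side rect ((546.11474609375, -202.32533264160156), (259.3955993652344, 152.13961791992188), 33.527984619140625) z 0.10286783081748173
77 [286.3 204.4] [ 0.5699 -0.1181  0.103 ] [ 0.5694 -0.1186  0.1034]
416 [299.8 238. ] [ 0.5218 -0.219   0.103 ] [ 0.5187 -0.2191  0.1031]
83 [335.2 214.7] [ 0.6331 -0.2132  0.103 ] [ 0.6321 -0.2136  0.1032]
117 [261.9 258. ] [ 0.425  -0.2142  0.103 ] [ 0.4252 -0.2146  0.1033]
127 [317.8 272.1] [ 0.488  -0.3091  0.103 ] [ 0.488  -0.3095  0.1032]
[[-0.951  0.308  0.   ]
 [ 0.308  0.951  0.   ]
 [-0.     0.    -1.   ]]
```

Four pads agree in both views: A(.424,-.215), B(.569,-.119), C(.632,-.214), D(.487,-.310). The lid is at 103 mm and yawed about 33.6°. I'll swing along an arc about the base with the gripper shut.

>>> drive_tool(
  steps=[
    [-48.7, -2, -30, 0, 0, 4.66],
    [-48.7, -2, 0, 0, 0, 4.66],
    [-48.7, -2, 0, 0, 0, 4.66],
    [-48.7, -2, 0, 0, 0, 4.66],
    [-48.7, -2, 0, 0, 0, 4.66],
    [-48.7, -2, 0, 0, 0, 4.66],
    [-48.7, -2, 0, 0, 0, 4.66],
    [-48.7, -2, 0, 0, 0, 4.66],
    [-48.7, -2, 0, 0, 0, 4.66],
  ],
  hand=0,
)

```text
clock: 1.7
position: [0.5141, 0.302, 0.2217]
eef_rot: [1.572, 2.72, 0.001]
ft_force: [0.5, 0.1, -0.6]
gripper_width: 0.001
grasp_force: 0.0
```

>>> drive_tool(
  steps=[
    [-48.7, -2, 0, 0, 0, 4.66],
    [-48.7, -2, 0, 0, 0, 4.66],
    [-48.7, -2, 0, 0, 0, 4.66],
    [-48.7, -2, 0, 0, 0, 4.66],
    [-48.7, -2, 0, 0, 0, 4.66],
    [-48.7, -2, 0, 0, 0, 4.66],
    [-48.7, -2, 0, 0, 0, 4.66],
    [-48.7, -2, 0, 0, 0, 4.66],
    [-48.7, -2, 0, 0, 0, 4.66],
    [0, 0, 0, 0, 0, 0],
  ],
)

```text
clock: 2.7
position: [0.5798, -0.1257, 0.2217]
eef_rot: [2.445, 1.97, -0.003]
ft_force: [0.5, 1.2, 0.4]
gripper_width: 0.001
grasp_force: 0.0
```

```bash
cat >> h.py <<'E'
from scipy.spatial.transform import Rotation as Ro
PADS=dict(A=(.4243,-.215),B=(.5693,-.1187),C=(.632,-.214),D=(.4875,-.3095))
def st():
    s=env.read_state(); R=Ro.from_rotvec(s["eef_rot"]).as_matrix(); p=np.array(s["position"])
    print(round(s["clock"],2),p.round(4),"F",np.round(s["ft_force"],1),"j",np.round(s["joint_pos"],2),"toolz",R[:,2].round(3))
    for k,(x,y) in PADS.items(): print(k,(R.T@(np.array([x,y,p[2]])-p)*1000).round(1))
E
python3 -c "
from h import *
st()"
```

```text
2.7 [ 0.5798 -0.1257  0.2217] F [0.5 1.2 0.4] j [-0.21  0.29 -0.02  1.26 -0.    1.57] toolz [-0.    -0.002 -1.   ]
A [-120.3 -133.     0.3]
B [  4.6 -11.8  -0. ]
C [-75.2  69.8   0.2]
D [-199.2  -51.1    0.4]
```

>>> drive_tool(
  steps=[
    [4.6, -11.8, 20, 0, 0, 0],
    [0, 0, 40, 0, 0, 0],
    [0, 0, 30, 0, 0, 0],
    [0, 0, 15, 0, 0, 0],
    [0, 0, 4, 0, 0, 0],
    [0, 0, 4, 0, 0, 0],
    [0, 0, 2, 0, 0, 0],
    [0, 0, 2, 0, 0, 0],
    [0, 0, 0, 0, 0, 0],
  ],
)

```text
clock: 3.6
position: [0.5708, -0.1132, 0.1053]
eef_rot: [2.437, 1.981, 0.001]
ft_force: [-0.3, -0.5, -0.9]
gripper_width: -0.004
grasp_force: 0.0
```

```bash
python3 -c "
from h import *
st()
c=env.camera('scene'); save(c,'s2.png')
st()"
```

```text
3.6 [ 0.5708 -0.1132  0.1053] F [-0.3 -0.5 -0.9] j [-0.2   0.33 -0.24  1.    0.    1.58] toolz [ 0.001 -0.    -1.   ]
A [-1.296e+02 -1.226e+02 -1.000e-01]
B [-5.7 -0.3 -0. ]
C [-86.1  80.5   0.1]
D [-209.2  -41.4   -0. ]
3.65 [ 0.5707 -0.1132  0.1053] F [0.6 0.3 0.1] j [-0.2   0.33 -0.24  1.   -0.    1.58] toolz [ 0.001 -0.    -1.   ]
A [-1.295e+02 -1.225e+02 -1.000e-01]
B [-5.6 -0.3 -0. ]
C [-86.1  80.6   0.1]
D [-209.1  -41.3   -0. ]
```

>>> drive_tool(
  steps=[
    [2, 4, 2, 0, 0, 0],
    [0, 0, 2, 0, 0, 0],
    [0, 0, 2, 0, 0, 0],
  ],
)

```text
clock: 3.95
position: [0.5748, -0.112, 0.0986]
eef_rot: [2.438, 1.981, 0.0]
ft_force: [0.1, 0.2, -0.5]
gripper_width: 0.0
grasp_force: 0.0
```

```bash
python3 -c "
from h import *
st()"
```

```text
3.95 [ 0.5748 -0.112   0.0986] F [ 0.1  0.2 -0.5] j [-0.19  0.34 -0.24  0.99 -0.    1.58] toolz [ 0. -0. -1.]
A [-131.6 -126.3   -0. ]
B [-7.7 -4.  -0. ]
C [-88.1  76.8   0. ]
D [-211.2  -45.1   -0. ]
```

```bash
python3 -c "
from h import *
a=env.camera('scene');b=env.camera('side')
im=np.hstack([cv2.resize(a['frame'][150:300,130:280],(400,400)),cv2.resize(b['frame'][150:300,220:370],(400,400))])
cv2.imwrite('pics/c3.png',im[:,:,::-1]); st()"
```

```text
4.05 [ 0.5743 -0.112   0.0983] F [ 0.9 -0.4  0. ] j [-0.19  0.34 -0.24  0.99 -0.    1.58] toolz [-0.001  0.    -1.   ]
A [-1.315e+02 -1.257e+02  1.000e-01]
B [-7.6 -3.5  0. ]
C [-88.   77.4  -0.1]
D [-211.1  -44.5    0. ]
```

View pics/c3.png

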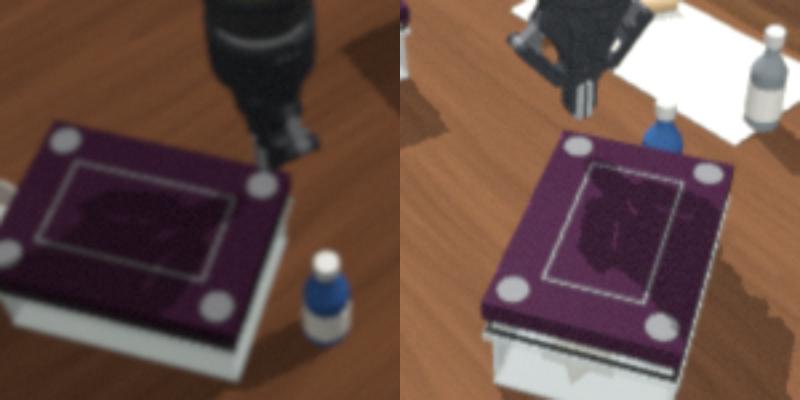

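The left crop (scene) shows the shut fingertips near (270,165), just beyond the pad at (262,185). The right crop (side) shows them at (580,112), beyond the pad at (578,147). So they are off the lid's edge, and I'll compare the tip's true position with the reported TCP.

```bash
python3 - <<'E'
from h import *
p=np.array(env.read_state()["position"])
def proj(c,X):
    q=c["R"]@X+c["t"]; return np.array([q[0]/q[2]*c["fx"]+c["cx"],q[1]/q[2]*c["fy"]+c["cy"]])
cs=[env.camera("scene"),env.camera("side")]
print([proj(c,p).round(1) for c in cs])
c0=np.array([(130+270*.375,150+165*.375),(220+(580-400)*.375,150+112*.375)]); print("seen",c0)
Pm=[c["K"] if "K" in c else np.array([[c["fx"],0,c["cx"]],[0,c["fy"],c["cy"]],[0,0,1]])@np.c_[c["R"],c["t"]] for c in cs]
X=cv2.triangulatePoints(*Pm,c0[0].reshape(2,1),c0[1].reshape(2,1)).ravel(); print("tri",X[:3]/X[3])
for c in cs:
    v,u=np.mgrid[:384,:512]; d=c["z_map"]
    W=(np.stack([(u-c["cx"])/c["fx"]*d,(v-c["cy"])/c["fy"]*d,d],-1)-c["t"])@c["R"]
    hsv=cv2.cvtColor(c["frame"],cv2.COLOR_RGB2HSV)
    m=(np.hypot(W[...,0]-p[0],W[...,1]-p[1])<.06)&(W[...,2]>.108)&(d>0)
    Q=W[m]; z=np.sort(Q[:,2]); print(len(Q),z[:5].round(4)); 
    for a in(.108,.12,.13,.14,.15,.16):
        S=Q[(Q[:,2]>=a)&(Q[:,2]<a+.01)]
        if len(S): print(a,len(S),S.mean(0).round(4),S.min(0).round(3),S.max(0).round(3))
E
```

```text
[array([232.2, 219.9]), array([286. , 203.8])]
seen [[231.25  211.875]
 [287.5   192.   ]]
tri [ 0.5762188  -0.11406853  0.13393558]
11453 [0.1319 0.1372 0.1376 0.1389 0.1396]
0.13 5 [ 0.576  -0.1212  0.137 ] [ 0.567 -0.123  0.132] [ 0.583 -0.117  0.14 ]
0.14 26 [ 0.5785 -0.1207  0.1451] [ 0.567 -0.126  0.14 ] [ 0.587 -0.11   0.15 ]
0.15 19 [ 0.5769 -0.123   0.1558] [ 0.564 -0.125  0.151] [ 0.586 -0.119  0.16 ]
0.16 7 [ 0.5717 -0.1236  0.1636] [ 0.565 -0.125  0.161] [ 0.577 -0.122  0.167]
8746 [0.1347 0.1353 0.1364 0.137  0.138 ]
0.13 9 [ 0.5712 -0.1211  0.1373] [ 0.565 -0.125  0.135] [ 0.578 -0.116  0.14 ]
0.14 42 [ 0.5696 -0.1188  0.1455] [ 0.559 -0.126  0.14 ] [ 0.585 -0.101  0.15 ]
0.15 47 [ 0.5686 -0.1177  0.1549] [ 0.559 -0.125  0.15 ] [ 0.586 -0.102  0.16 ]
0.16 45 [ 0.5687 -0.1182  0.1642] [ 0.559 -0.124  0.16 ] [ 0.585 -0.103  0.17 ]
```

The tip is laterally where reported but stands at about 133 mm rather than 98 mm, so contact is still about 30 mm below. I'll correct sideways and descend guided by force.

>>> drive_tool(
  steps=[
    [-7.6, -3.5, 0, 0, 0, 0],
    [0, 0, 8, 0, 0, 0],
    [0, 0, 8, 0, 0, 0],
    [0, 0, 2, 0, 0, 0],
    [0, 0, 0, 0, 0, 0],
  ],
)

```text
clock: 4.65
position: [0.5689, -0.1186, 0.0798]
eef_rot: [-2.437, -1.98, 0.001]
ft_force: [-0.0, -0.2, 0.2]
gripper_width: 0.004
grasp_force: 0.0
```

```bash
cat >> h.py <<'E'
def tipz():
    p=np.array(env.read_state()["position"])
    for n in("scene","side"):
        c=env.camera(n); v,u=np.mgrid[:384,:512]; d=c["z_map"]
        W=(np.stack([(u-c["cx"])/c["fx"]*d,(v-c["cy"])/c["fy"]*d,d],-1)-c["t"])@c["R"]
        z=np.sort(W[...,2][(np.hypot(W[...,0]-p[0],W[...,1]-p[1])<.03)&(W[...,2]>.108)&(d>0)]); print(n,"tip",z[:4].round(4))
E
python3 -c "
from h import *
st();tipz()"
```

```text
4.65 [ 0.5689 -0.1186  0.0798] F [-0.  -0.2  0.2] j [-0.21  0.35 -0.27  0.95  0.    1.57] toolz [-0.002  0.    -1.   ]
A [-124.  -121.9    0.2]
B [-0.   0.4 -0. ]
C [-80.5  81.3  -0.1]
D [-203.5  -40.7    0. ]
scene tip [0.1163 0.1187 0.1187 0.119 ]
side tip [0.1185 0.119  0.1194 0.1197]
```

>>> drive_tool(
  steps=[
    [0, 0, 5, 0, 0, 0],
    [0, 0, 2, 0, 0, 0],
    [0, 0, 2, 0, 0, 0],
    [0, 0, 0, 0, 0, 0],
  ],
)

```text
clock: 5.15
position: [0.5693, -0.1187, 0.0713]
eef_rot: [-2.438, -1.981, 0.001]
ft_force: [-0.7, -0.9, 0.1]
gripper_width: 0.002
grasp_force: 0.0
```

>>> drive_tool(
  steps=[
    [0, 0, 1, 0, 0, 0],
    [0, 0, 1, 0, 0, 0],
    [0, 0, 1, 0, 0, 0],
  ],
)

```text
clock: 5.45
position: [0.5697, -0.1188, 0.0687]
eef_rot: [2.438, 1.981, 0.0]
ft_force: [-0.2, -0.2, -0.1]
gripper_width: 0.001
grasp_force: 0.0
```

>>> drive_tool(
  steps=[
    [0, 0, 1, 0, 0, 0],
    [0, 0, 1, 0, 0, 0],
  ],
)

```text
clock: 5.65
position: [0.5697, -0.1188, 0.067]
eef_rot: [2.438, 1.981, 0.0]
ft_force: [-2.1, 0.7, 6.3]
gripper_width: -0.001
grasp_force: 3.3
```

>>> drive_tool(
  steps=[
    [0, 0, 1, 0, 0, 0],
    [0, 0, 1, 0, 0, 0],
  ],
)

```text
clock: 5.85
position: [0.5698, -0.1187, 0.0655]
eef_rot: [2.438, 1.981, 0.001]
ft_force: [-3.1, 0.7, 8.6]
gripper_width: 0.003
grasp_force: 3.7
```

Contact with a 6–9 N push. I'll continue to the firm stop.

>>> drive_tool(
  steps=[
    [0, 0, 1, 0, 0, 0],
    [0, 0, 1, 0, 0, 0],
    [0, 0, 1, 0, 0, 0],
    [0, 0, 1, 0, 0, 0],
    [0, 0, 0, 0, 0, 0],
  ],
)

```text
clock: 6.35
position: [0.5698, -0.1186, 0.0615]
eef_rot: [2.438, 1.981, 0.001]
ft_force: [-1.5, 2.3, 7.2]
gripper_width: 0.001
grasp_force: 3.3
```

>>> drive_tool(
  steps=[
    [0, 0, 1, 0, 0, 0],
    [0, 0, 1, 0, 0, 0],
    [0, 0, 0, 0, 0, 0],
  ],
)

```text
clock: 6.65
position: [0.57, -0.1186, 0.0606]
eef_rot: [2.437, 1.981, 0.002]
ft_force: [-5.1, 2.6, 14.1]
gripper_width: 0.0
grasp_force: 7.2
```

>>> drive_tool(
  steps=[
    [0, 0, 0.5, 0, 0, 0],
    [0, 0, 0.5, 0, 0, 0],
    [0, 0, 0, 0, 0, 0],
  ],
)

```text
clock: 6.95
position: [0.5701, -0.1186, 0.0605]
eef_rot: [2.437, 1.981, 0.002]
ft_force: [-7.7, 3.4, 21.5]
gripper_width: 0.002
grasp_force: 10.5
```

B is home, with a firm stop at reported z ≈ 0.0605. Next is A.

>>> drive_tool(
  steps=[
    [0, 0, -10, 0, 0, 0],
    [0, 0, -20, 0, 0, 0],
    [-24.8, -24.5, 0, 0, 0, 0],
    [-24.8, -24.5, 0, 0, 0, 0],
    [-24.8, -24.5, 0, 0, 0, 0],
    [-24.8, -24.5, 0, 0, 0, 0],
    [-24.8, -24.5, 0, 0, 0, 0],
    [0, 0, 0, 0, 0, 0],
    [0, 0, 0, 0, 0, 0],
  ],
)

```text
clock: 7.85
position: [0.4244, -0.2155, 0.088]
eef_rot: [2.439, 1.979, 0.001]
ft_force: [0.7, 0.7, 0.4]
gripper_width: -0.0
grasp_force: 0.0
```

```bash
python3 - <<'E'
from h import *
st()
c=env.camera("side"); save(c,"s4.png")
v,u=np.mgrid[:384,:512]; d=c["z_map"]
W=(np.stack([(u-c["cx"])/c["fx"]*d,(v-c["cy"])/c["fy"]*d,d],-1)-c["t"])@c["R"]
for k,(x,y) in PADS.items():
    m=(np.hypot(W[...,0]-x,W[...,1]-y)<.01)&(W[...,2]<.115)&(d>0); print(k,m.sum(),np.median(W[m][:,2]).round(4) if m.any() else None)
E
```

```text
7.85 [ 0.4244 -0.2155  0.088 ] F [0.7 0.7 0.4] j [-0.47  0.16 -0.51  0.91  0.    1.31] toolz [ 0.001 -0.    -1.   ]
A [ 0.5 -0.2 -0. ]
B [1.246e+02 1.218e+02 1.000e-01]
C [4.430e+01 2.028e+02 2.000e-01]
D [-78.9  81.1   0.1]
A 53 0.1035
B 16 0.104
C 40 0.1034
D 67 0.1036
```

>>> drive_tool(
  steps=[
    [0, 0, 8, 0, 0, 0],
    [0, 0, 7, 0, 0, 0],
    [0, 0, 2, 0, 0, 0],
    [0, 0, 1, 0, 0, 0],
    [0, 0, 1, 0, 0, 0],
    [0, 0, 1, 0, 0, 0],
    [0, 0, 1, 0, 0, 0],
    [0, 0, 0, 0, 0, 0],
  ],
)

```text
clock: 8.7
position: [0.4245, -0.2151, 0.0669]
eef_rot: [2.438, 1.981, 0.001]
ft_force: [-0.3, -0.1, 1.1]
gripper_width: 0.001
grasp_force: 0.5
```

>>> drive_tool(
  steps=[
    [0, 0, 1, 0, 0, 0],
    [0, 0, 1, 0, 0, 0],
    [0, 0, 1, 0, 0, 0],
    [0, 0, 1, 0, 0, 0],
    [0, 0, 0, 0, 0, 0],
  ],
)

```text
clock: 9.2
position: [0.4245, -0.215, 0.063]
eef_rot: [2.438, 1.981, 0.001]
ft_force: [-1.2, 1.9, 4.1]
gripper_width: -0.001
grasp_force: 2.1
```

>>> drive_tool(
  steps=[
    [0, 0, 1, 0, 0, 0],
    [0, 0, 1, 0, 0, 0],
    [0, 0, 0, 0, 0, 0],
  ],
)

```text
clock: 9.5
position: [0.4245, -0.2149, 0.0609]
eef_rot: [2.438, 1.981, 0.001]
ft_force: [-0.2, 2.4, 4.2]
gripper_width: -0.001
grasp_force: 2.3
```

>>> drive_tool(
  steps=[
    [0, 0, 1, 0, 0, 0],
    [0, 0, 0.5, 0, 0, 0],
    [0, 0, 0, 0, 0, 0],
  ],
)

```text
clock: 9.8
position: [0.4246, -0.215, 0.0603]
eef_rot: [2.438, 1.981, 0.001]
ft_force: [-3.1, 3.0, 14.0]
gripper_width: 0.0
grasp_force: 6.6
```

>>> drive_tool(
  steps=[
    [0, 0, 0.5, 0, 0, 0],
    [0, 0, 0.5, 0, 0, 0],
    [0, 0, 0, 0, 0, 0],
  ],
)

```text
clock: 10.1
position: [0.4247, -0.215, 0.0601]
eef_rot: [2.437, 1.981, 0.001]
ft_force: [-5.7, 4.6, 21.6]
gripper_width: -0.005
grasp_force: 11.0
```

A is home. Next is D.

>>> drive_tool(
  steps=[
    [0, 0, -10, 0, 0, 0],
    [0, 0, -20, 0, 0, 0],
    [-19.8, 20.3, 0, 0, 0, 0],
    [-19.8, 20.3, 0, 0, 0, 0],
    [-19.8, 20.3, 0, 0, 0, 0],
    [-20, 20.3, 0, 0, 0, 0],
    [0, 0, 0, 0, 0, 0],
    [0, 0, 0, 0, 0, 0],
  ],
)

```text
clock: 10.9
position: [0.4872, -0.3095, 0.0877]
eef_rot: [-2.438, -1.98, 0.001]
ft_force: [-0.1, 0.8, -0.9]
gripper_width: -0.001
grasp_force: 0.0
```

```bash
python3 - <<'E'
from h import *
st()
c=env.camera("side")
v,u=np.mgrid[:384,:512]; d=c["z_map"]
W=(np.stack([(u-c["cx"])/c["fx"]*d,(v-c["cy"])/c["fy"]*d,d],-1)-c["t"])@c["R"]
for k,(x,y) in PADS.items():
    m=(np.hypot(W[...,0]-x,W[...,1]-y)<.01)&(W[...,2]<.118)&(d>0); print(k,m.sum(),np.median(W[m][:,2]).round(4) if m.any() else None)
E
```

```text
10.9 [ 0.4872 -0.3095  0.0877] F [-0.1  0.8 -0.9] j [-0.57  0.34 -0.27  0.97 -0.    1.21] toolz [-0.001  0.001 -1.   ]
A [ 79.6 -81.    0.1]
B [203.6  41.2   0. ]
C [ 1.232e+02  1.221e+02 -1.000e-01]
D [ 0.1  0.3 -0. ]
A 55 0.0967
B 35 0.0966
C 0 None
D 61 0.1038
```

Confirmed: A and B sit at 96.5 mm while D is still up at 104 mm.

>>> drive_tool(
  steps=[
    [0, 0, 8, 0, 0, 0],
    [0, 0, 7, 0, 0, 0],
    [0, 0, 2, 0, 0, 0],
    [0, 0, 1, 0, 0, 0],
    [0, 0, 1, 0, 0, 0],
    [0, 0, 1, 0, 0, 0],
    [0, 0, 1, 0, 0, 0],
    [0, 0, 0, 0, 0, 0],
  ],
)

```text
clock: 11.75
position: [0.4879, -0.3096, 0.0677]
eef_rot: [2.438, 1.981, 0.0]
ft_force: [-0.3, 0.2, 3.6]
gripper_width: 0.001
grasp_force: 1.8
```

>>> drive_tool(
  steps=[
    [0, 0, 1, 0, 0, 0],
    [0, 0, 1, 0, 0, 0],
    [0, 0, 1, 0, 0, 0],
    [0, 0, 1, 0, 0, 0],
    [0, 0, 1, 0, 0, 0],
    [0, 0, 0, 0, 0, 0],
  ],
)

```text
clock: 12.35
position: [0.4879, -0.3098, 0.0626]
eef_rot: [2.437, 1.981, 0.0]
ft_force: [-0.8, 0.5, 4.8]
gripper_width: -0.002
grasp_force: 2.2
```

>>> drive_tool(
  steps=[
    [0, 0, 1, 0, 0, 0],
    [0, 0, 1, 0, 0, 0],
    [0, 0, 0, 0, 0, 0],
  ],
)

```text
clock: 12.65
position: [0.4879, -0.3099, 0.0607]
eef_rot: [2.437, 1.98, -0.0]
ft_force: [-1.8, -0.3, 5.1]
gripper_width: -0.003
grasp_force: 2.5
```

>>> drive_tool(
  steps=[
    [0, 0, 1, 0, 0, 0],
    [0, 0, 0.5, 0, 0, 0],
    [0, 0, 0, 0, 0, 0],
  ],
)

```text
clock: 12.95
position: [0.488, -0.31, 0.0599]
eef_rot: [2.437, 1.98, 0.0]
ft_force: [-3.1, 1.7, 9.6]
gripper_width: 0.001
grasp_force: 5.2
```

>>> drive_tool(
  steps=[
    [0, 0, 0.5, 0, 0, 0],
    [0, 0, 0.5, 0, 0, 0],
    [0, 0, 0, 0, 0, 0],
  ],
)

```text
clock: 13.25
position: [0.488, -0.31, 0.0598]
eef_rot: [2.437, 1.98, 0.0]
ft_force: [-5.5, 2.6, 17.5]
gripper_width: 0.002
grasp_force: 8.6
```

D is home. Next is C, lifting 35 mm for clearance.

>>> drive_tool(
  steps=[
    [0, 0, -12, 0, 0, 0],
    [0, 0, -23, 0, 0, 0],
    [24.6, 24.4, 0, 0, 0, 0],
    [24.6, 24.4, 0, 0, 0, 0],
    [24.6, 24.4, 0, 0, 0, 0],
    [24.6, 24.4, 0, 0, 0, 0],
    [24.6, 24.4, 0, 0, 0, 0],
    [0, 0, 0, 0, 0, 0],
    [0, 0, 0, 0, 0, 0],
  ],
)

```text
clock: 14.15
position: [0.6322, -0.2135, 0.0922]
eef_rot: [-2.436, -1.983, 0.001]
ft_force: [-0.5, -0.8, -0.5]
gripper_width: -0.0
grasp_force: 0.0
```

```bash
python3 - <<'E'
from h import *
st()
c=env.camera("side"); save(c,"s5.png")
v,u=np.mgrid[:384,:512]; d=c["z_map"]
W=(np.stack([(u-c["cx"])/c["fx"]*d,(v-c["cy"])/c["fy"]*d,d],-1)-c["t"])@c["R"]
for k,(x,y) in PADS.items():
    m=(np.hypot(W[...,0]-x,W[...,1]-y)<.01)&(W[...,2]<.118)&(d>0); print(k,m.sum(),np.median(W[m][:,2]).round(4) if m.any() else None)
E
```

```text
14.15 [ 0.6322 -0.2135  0.0922] F [-0.5 -0.8 -0.5] j [-0.33  0.49 -0.02  1.06 -0.    1.45] toolz [-0.001 -0.    -1.   ]
A [-4.380e+01 -2.033e+02  2.000e-01]
B [ 80.  -80.9   0.1]
C [-0.6 -0.1  0. ]
D [-123.5 -122.2    0.2]
A 60 0.0963
B 40 0.103
C 39 0.1036
D 68 0.097
```

View pics/s5.png

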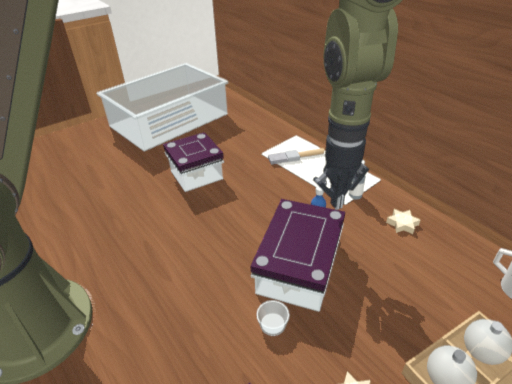

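The picture shows the arm at pad C (340,210), with the bottle at (319,198) clear behind the lid. A and D are at 96.5 mm. B rides up with C at 103 mm, which is expected.

>>> drive_tool(
  steps=[
    [-0.6, 0, 8, 0, 0, 0],
    [0, 0, 8, 0, 0, 0],
    [0, 0, 4, 0, 0, 0],
    [0, 0, 2, 0, 0, 0],
    [0, 0, 1, 0, 0, 0],
    [0, 0, 1, 0, 0, 0],
    [0, 0, 1, 0, 0, 0],
    [0, 0, 0, 0, 0, 0],
  ],
)

```text
clock: 15.0
position: [0.6323, -0.2146, 0.0679]
eef_rot: [2.438, 1.981, 0.0]
ft_force: [-0.2, -0.2, 0.2]
gripper_width: 0.005
grasp_force: 0.0
```

>>> drive_tool(
  steps=[
    [0, 0, 1, 0, 0, 0],
    [0, 0, 1, 0, 0, 0],
    [0, 0, 1, 0, 0, 0],
    [0, 0, 1, 0, 0, 0],
    [0, 0, 1, 0, 0, 0],
    [0, 0, 0, 0, 0, 0],
  ],
)

```text
clock: 15.6
position: [0.6324, -0.2146, 0.0627]
eef_rot: [2.438, 1.981, 0.001]
ft_force: [0.6, -0.4, 3.2]
gripper_width: 0.001
grasp_force: 1.6
```

>>> drive_tool(
  steps=[
    [0, 0, 1, 0, 0, 0],
    [0, 0, 1, 0, 0, 0],
    [0, 0, 0, 0, 0, 0],
  ],
)

```text
clock: 15.9
position: [0.6324, -0.2145, 0.0607]
eef_rot: [2.438, 1.981, 0.001]
ft_force: [2.2, 0.0, 4.2]
gripper_width: 0.002
grasp_force: 1.4
```

>>> drive_tool(
  steps=[
    [0, 0, 1, 0, 0, 0],
    [0, 0, 0.5, 0, 0, 0],
    [0, 0, 0, 0, 0, 0],
  ],
)

```text
clock: 16.2
position: [0.6324, -0.2146, 0.0594]
eef_rot: [2.438, 1.981, 0.001]
ft_force: [1.8, 0.5, 4.4]
gripper_width: -0.001
grasp_force: 2.3
```

>>> drive_tool(
  steps=[
    [0, 0, 0.5, 0, 0, 0],
    [0, 0, 0.5, 0, 0, 0],
    [0, 0, 0, 0, 0, 0],
  ],
)

```text
clock: 16.5
position: [0.6325, -0.2146, 0.0593]
eef_rot: [2.437, 1.981, 0.001]
ft_force: [0.0, 0.8, 9.3]
gripper_width: 0.001
grasp_force: 5.0
```

>>> drive_tool(
  steps=[
    [0, 0, 0.5, 0, 0, 0],
    [0, 0, 0.5, 0, 0, 0],
    [0, 0, 0, 0, 0, 0],
  ],
)

```text
clock: 16.8
position: [0.6325, -0.2146, 0.0593]
eef_rot: [2.437, 1.981, 0.002]
ft_force: [-3.2, 2.3, 15.5]
gripper_width: -0.001
grasp_force: 7.8
```

>>> drive_tool(
  steps=[
    [0, 0, -10, 0, 0, 0],
    [0, 0, -30, 0, 0, 0],
    [0, 0, -30, 0, 0, 0],
    [0, 0, -30, 0, 0, 0],
    [0, 0, 0, 0, 0, 0],
  ],
)

```text
clock: 17.3
position: [0.634, -0.2155, 0.1615]
eef_rot: [2.434, 1.978, 0.004]
ft_force: [0.1, -0.2, 0.4]
gripper_width: 0.0
grasp_force: 0.0
```

```bash
python3 - <<'E'
from h import *
for n in("side","scene"):
    c=env.camera(n)
    v,u=np.mgrid[:384,:512]; d=c["z_map"]
    W=(np.stack([(u-c["cx"])/c["fx"]*d,(v-c["cy"])/c["fy"]*d,d],-1)-c["t"])@c["R"]
    for k,(x,y) in PADS.items():
        m=(np.hypot(W[...,0]-x,W[...,1]-y)<.01)&(W[...,2]<.118)&(d>0); print(n,k,m.sum(),np.median(W[m][:,2]).round(4) if m.any() else None)
    save(c,n+"6.png")
E
```

```text
side A 58 0.0963
side B 35 0.0958
side C 41 0.0953
side D 66 0.0956
scene A 49 0.0948
scene B 54 0.0945
scene C 72 0.0946
scene D 61 0.095
```

View pics/scene6.png

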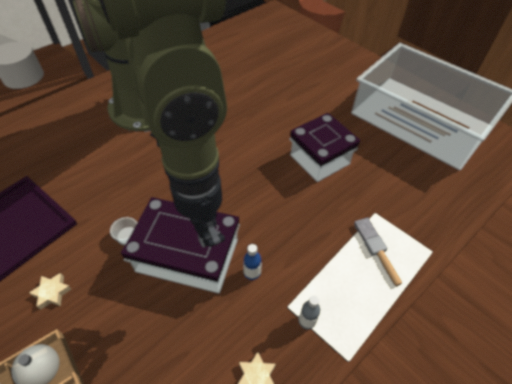

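All four pads read about 95 mm and level. The bottle is still upright at (252,263) and the gripper is clear above the lid at (208,235), so I'm handing in.

```bash
python3 -c "
from bench import env
print(env.hand_in())"
```

```text
the job is handed in; nothing more can be done
None
```

I pressed the four corners home one at a time and handed the job in at about 17 s: the lid sits level at about 95 mm and the bottle stands undisturbed. The hand-in returned no verdict.

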